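# Set up the tube carousel with its tall spacer

### The job

Set up the rotary tube changer for full-length tubes: turn the tall spacer collar until the flat in its bore meets the flat on the drive spindle and slide it fully down onto the tray, then fit the ten-hole tube disc above it in the same way, hub upwards, until it lies flat on the spacer. Leave the short spacer and the other labware where they are.

Things in the scene. Friction and masses are not known exactly. Their poses are not given: they have to be found in the camera images.
- changer: Rotary tube changer, fixed to the bench: white box, 210 x 220 mm, 55 mm high, front panel facing its own -x. The spindle's axis is 18 mm from the middle towards -x. A thin sampling column, 180 mm high above the bench, stands at the far (+x, +y) corner, 140 mm from the spindle, its arm swung outwards. Origin: middle of its underside.
- spindle: The changer's drive spindle: white round tray (154 mm across, 12 mm thick, ten tube seats) with an upright steel D post in its middle, 22 mm in diameter, 78 mm tall. The post's flat faces the spindle's +x, 7 mm from the axis. Origin: on the axis at the tray's top face, 70 mm above the bench; z up. The gearbox keeps it from turning. Its x is within 65 degrees of world +x.
- post_tip (a point): Centre of the post's top end, 148 mm above the bench. The top 4 mm of the post taper to 0.7 of its width.
- spacer: Tall spacer, standing loose on the bench: grey plastic D-shaped collar, 45 mm tall, 46 mm across its round sides (along its y), flat side 18 mm from the axis. Bore 24 mm in diameter with a flat 8 mm from the axis (1 mm clear of the post). Both flats face its own +x, which starts within 60 degrees of world +x. Origin: on the axis at its underside, z up. About 75 g.
- disc: Tube disc, lying loose on the bench, hub up: grey plastic, 150 mm in diameter, 6 mm thick, ten holes near the rim. Hub to 44 mm above its underside, 36 mm across its round sides (along its y), flat side 14 mm from the axis. Bore right through, as the spacer's. Flats face its own +x, which starts within 60 degrees of world +x. Origin: on the axis at its underside, z up. About 160 g.
- short_spacer: Short spacer collar, not wanted: the same section as the tall one but only 22 mm tall. Loose on the bench; to be left where it is. Origin: on the axis at its underside.
- bottle0: Bystander, to be left alone: loose clear glass bottle with a blue cap, 56 mm in diameter, 115 mm tall. Origin: centre of its underside.
- bottle2: Bystander, to be left alone: loose clear glass bottle with a blue cap, 56 mm in diameter, 115 mm tall. Origin: centre of its underside.
- petri: Bystander, to be left alone: loose stack of three clear Petri dishes, 58 mm in diameter, 44 mm tall. Origin: centre of its underside.
- forceps: Bystander, to be left alone: loose steel forceps lying flat near the robot, 130 mm long, 4 mm thick. Origin: middle of its underside.

How it is judged:
By the outcome, as a careful person would: the job done as asked, in the order asked, and still so for the second after the job is handed in, with the robot touching nothing.
It also fails if it takes over 61 s, if anything falls off the work surface, if the arm or the gripper's body presses on something with over 40 N, if the wrist force passes 120 N, or if a joint passes its speed limit or range.

### The arm

A 7-joint arm with a two-finger parallel gripper is mounted at the origin on the work surface. World frame = base frame: x ahead of the robot, y to its left, z up, the work surface at z = 0. Lengths are in m, angles in rad, forces in N, time in s.
With the tool pointing down it reaches from about 0.4 to 0.85 m from the base axis. Payload 4.5 kg.
Tool frame: the origin (TCP) lies midway between the tips of the shut fingers; the grasp point (between the pads) lies 19 mm behind it; z points along the fingers, y is the line along which they close (so a half turn about z gives the same grasp; the last joint's range is limited). The gripper opens to 88 mm and grips with 3 to 60 N. Pads are 18 mm wide; open, the fingers measure 123 mm over their backs; the gripper's body (75 mm by 187 mm) begins 45 mm behind the grasp point.
Start: joints at [1.343, 0.689, -0.195, 1.565, 0.157, 0.902, -0.215], TCP at [0.162, -0.604, 0.239] pointing down, gripper open.
Joint ranges: [-3.01, 3.01], [-0.46, 2.08], [-1.47, 1.51], [0.13, 2.56], [-1, 4.14], [0.04, 2.09], [-2.66, 2.66]. Speed limits (rad/s): [2.57, 2.57, 3.14, 3.14, 3.14, 3.14, 3.14].

### API

Orientations are given as a unit quaternion [x, y, z, w].
In Python, from plant import r gives the robot as it stands.
- The arm moves only by the tool carry_out, never from a script. Its argument "plan" is a list of rows, each an object with "rot": the turn, a rotation vector about the tool's x, y, z in rad, a list of three; "xyz": the shift along the tool's x, y, z in m, a list of three; "grip": the closure in counts, from 0 (fully open) to 255 (shut). In form: [{"rot": [wx, wy, wz], "xyz": [dx, dy, dz], "grip": grip}, ...]. A call has 1 to 8 rows; each row is the pose to reach, as a shift and turn from the pose commanded when the call began, along the tool's axes at that moment; what a row does not reach only later rows make up. A row lasts 1/12 s, in which the tool goes at most 41.7 mm and 7.16 degrees, less where a joint would pass 70% of its speed; a pose out of reach is approached as far as the arm can. A call with a gripper value outside its range is refused whole. The fingers move at their own pace and stop on an object; "squeeze" is the grip in N (left out, the last holds). Time passes only in rows, so rows that repeat a pose let the fingers close. It gives the time, the measured TCP pose, the force, the opening and the grip force at its end, in the units of the state.
- r.get_state(): the state, without advancing time (a new reading comes with each control period).
- r.snapshot(name): name is "side" or "top"; returns the picture (480x640x3 uint8, red, green, blue); there is no depth.
- r.camera_params(name): a dict with "fx", "fy", "cx", "cy" (pixels), "distortion" ([k1, k2, p1, p2, k3] as OpenCV has them; the pictures are not rectified), "position" and "attitude" of the camera in the world. Camera axes: x right, y down, z forward; pixel columns grow to the right and rows downward; lengths in m; the calibration is good to about 2 mm. A picture is of the moment at which its call begins. camera_params takes no time and is no camera call.
- r.finish_job(): hands the job in; it is judged then, once.
The state is a dict: "clock": time; "q": joint angles; "qd": joint speeds; "joint_torque": joint torques, N m; "tool_pos": TCP position; "eef_rot": TCP orientation; "contact_force": force on the tool from outside, world axes, zero at the start; "moment": the same for the moment, N m; "opening": opening from 0.0 (shut) to 1.0 (fully open); "finger_force": force on a finger pad.
Only numpy, scipy, OpenCV 4.12 (cv2) and the standard library are available. Lean on these libraries where they do the work, as an engineer would, in place of code of your own. Each camera call takes 0.05 s, during which the arm holds its last target. There are 200 camera calls.

## Working session

There is one attempt and no reset: what is moved stays moved. The work goes in short steps, Python scripts to look and compute and a tool call to move; the robot and the scene stay as the last step left them, time stands still between calls to the robot, and variables do not carry over. Pictures are saved under pics/ and viewed, at most 10 in all, crops included, and the job is handed in when it is done.

Besides the shell and the picture viewer there is one more tool, called after "Request:" by a JSON object that holds its "op" and its "data", one argument or row to a line. carry_out: Moves the arm, as the interface text tells. Its arguments: {"type":"object","properties":{"plan":{"type":"array"},"squeeze":{"type":"number"}},"required":["plan"]}

```bash
ls; mkdir -p pics; python3 - <<'E'
from plant import r
import cv2
for n in("top","side"):
    cv2.imwrite(f"pics/{n}0.png",r.snapshot(n)[:,:,::-1]); print(r.camera_params(n))
print(r.get_state())
E
```

```text
pics
{'fx': 489.97256426504214, 'fy': 489.97256426504214, 'cx': 322.79629120484327, 'cy': 234.09502144306163, 'distortion': array([0.01925113, 0.        , 0.        , 0.        , 0.        ]), 'position': array([ 0.29539888, -0.03485273,  1.19552352]), 'attitude': array([-0.6696608 ,  0.73516445, -0.07911405,  0.06948828])}
{'fx': 550.3047517013564, 'fy': 550.3047517013564, 'cx': 323.63612128164, 'cy': 244.1865361872476, 'distortion': array([-0.03384208,  0.        ,  0.        ,  0.        ,  0.        ]), 'position': array([ 0.43345151, -1.10598334,  1.05004923]), 'attitude': array([ 0.91073352, -0.03850625,  0.01759661, -0.41081881])}
{'clock': 0.1, 'q': array([ 1.34279211,  0.689867  , -0.19449368,  1.56623455,  0.1573157 ,
        0.90249586, -0.21509872]), 'qd': array([ 0.00096558, -0.00257874,  0.00024972, -0.00166139, -0.001077  ,
        0.00062093, -0.00154234]), 'joint_torque': array([-2.76317798e-03, -5.28491235e+01, -1.27108164e+00, -1.53836221e+01,
       -5.25095186e-02,  1.94596119e-03,  5.35894708e-05]), 'tool_pos': array([ 0.16155971, -0.60317718,  0.23801169]), 'eef_rot': array([ 9.91439897e-01,  1.30561399e-01, -1.79050033e-04, -7.87182436e-04]), 'contact_force': array([-0.0299505 ,  0.19973494, -0.48789897]), 'moment': array([ 0.0268323 , -0.026228  , -0.03188707]), 'finger_force': 0.0, 'opening': 1.0018470593393827}
```

View pics/top0.png

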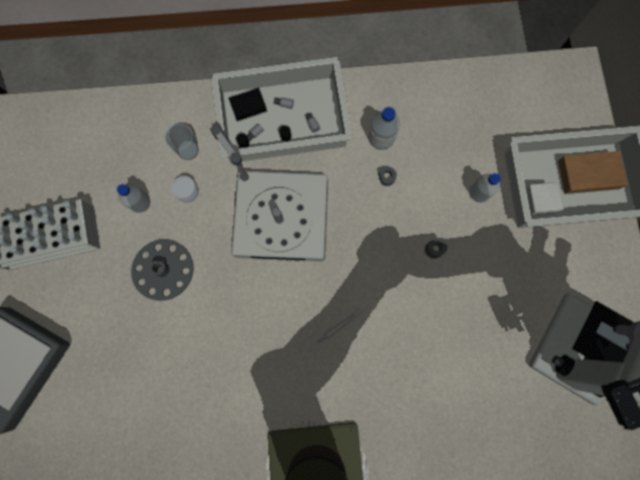

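View pics/side0.png

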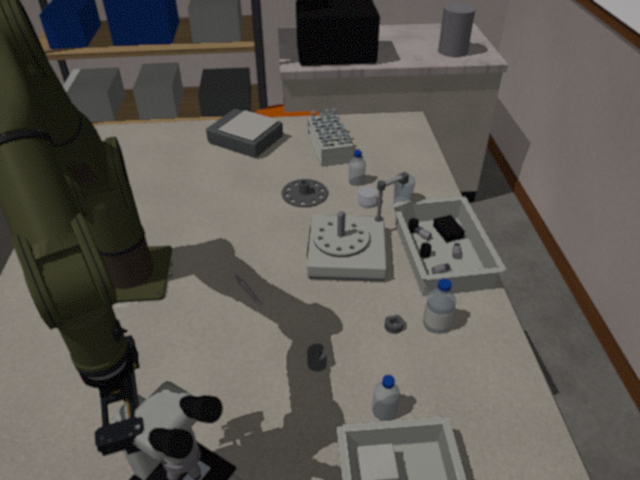

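The top view shows the tall spacer at about (435,249) in the arm's shadow, the short one at (387,176), the disc at (162,268) and the post tip near (273,200). In the side view the tall spacer is at (316,357), the disc at (305,190) and the post at (341,222). Next I'll enlarge the crops.

```bash
cat > h.py <<'E'
import numpy as np, cv2
from plant import r
from scipy.spatial.transform import Rotation as R
def cam(n):
    c=r.camera_params(n); K=np.array([[c['fx'],0,c['cx']],[0,c['fy'],c['cy']],[0,0,1]]); return K,c['distortion'],c['position'],R.from_quat(c['attitude']).as_matrix()
def ray(n,px,z):
    K,d,p,A=cam(n); u=cv2.undistortPoints(np.float64(px).reshape(-1,1,2),K,d)[:,0]
    v=np.c_[u,np.ones(len(u))]@A.T; return p+v*((z-p[2])/v[:,2])[:,None]
def proj(n,X):
    K,d,p,A=cam(n); return cv2.projectPoints(np.float64(X).reshape(-1,3),cv2.Rodrigues(A.T)[0],-A.T@p,K,d)[0][:,0]
def avg(n,k=6): return np.mean([r.snapshot(n).astype(float) for _ in range(k)],0).astype(np.uint8)
E
python3 - <<'E'
from h import *
T=avg("top",4);S=avg("side",4)
np.savez("im.npz",T=T,S=S)
def crop(I,c,w=20):
    a=I[c[1]-w:c[1]+w,c[0]-w:c[0]+w,::-1].astype(float)
    a=np.clip((a-a.min())/(np.percentile(a,97)-a.min())*255,0,255).astype(np.uint8)
    return cv2.resize(a,(260,260),interpolation=cv2.INTER_CUBIC)
o=np.vstack([np.hstack([crop(T,c,w) for c,w in(((435,249),16),((160,267),16),((276,210),18))]),np.hstack([crop(S,c,w) for c,w in(((316,357),16),((305,190),20),((341,225),18))])])
cv2.imwrite("pics/c1.png",o)
for c,z in(((435,249),.045),((162,268),.006),((160,265),.044),((273,202),.148),((387,176),.022)): print(c,ray("top",[c],z))
for c,z in(((316,347),.045),((306,184),.044),((341,213),.148)): print(c,ray("side",[c],z))
E
```

```text
(435, 249) [[ 0.47928665 -0.32533376  0.045     ]]
(162, 268) [[0.50073728 0.33514348 0.006     ]]
(160, 265) [[0.50177718 0.32782996 0.044     ]]
(273, 202) [[0.60100378 0.04331037 0.148     ]]
(387, 176) [[ 0.67888283 -0.23736536  0.022     ]]
(316, 347) [[ 0.48286259 -0.32312004  0.045     ]]
(306, 184) [[0.49909881 0.31993155 0.044     ]]
(341, 213) [[0.57660966 0.03247322 0.148     ]]
```

View pics/c1.png

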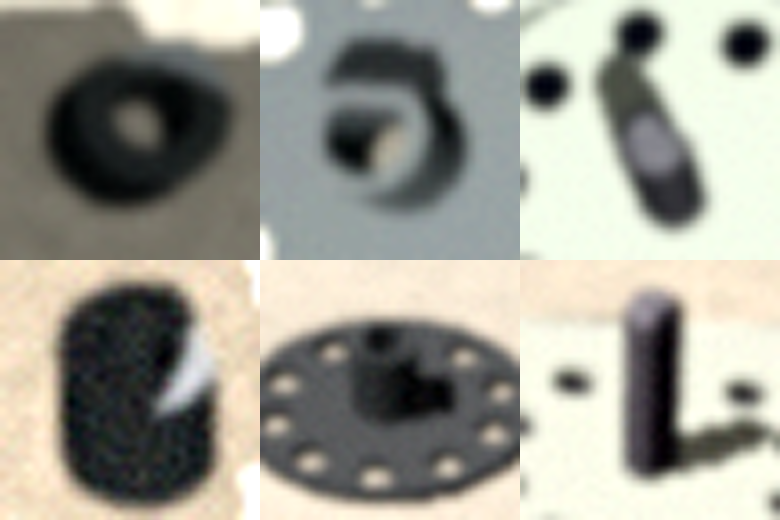

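The crops show a D-shaped post tip at about (276,212) in the top view. The hub's light rim has a straight edge facing up, and the spacer's flat faces upper right. Next I'll measure hole phases and centres, and the D outlines rectified.

```bash
python3 - <<'E'
from h import *
d=np.load("im.npz");T=d["T"];S=d["S"]
# metric rectified patches via ray/proj: image up=+x, left=+y
def rect(I,n,c,z,half,res):
    k=np.arange(-half,half,res); X,Y=np.meshgrid(c[0]-k,c[1]-k,indexing='ij')
    p=proj(n,np.c_[X.ravel(),Y.ravel(),np.full(X.size,z)]).astype(np.float32).reshape(*X.shape,2)
    return cv2.remap(I,p[...,0],p[...,1],cv2.INTER_CUBIC)
def holes(c,z,rad,dark,n="top",I=T):
    half=.085;res=.0005
    P=rect(I,n,c,z,half,res); g=cv2.cvtColor(P,cv2.COLOR_RGB2GRAY)
    b=cv2.threshold(g,0,255,cv2.THRESH_OTSU)[1]
    if dark: b=255-b
    out=[]
    for q in cv2.findContours(b,cv2.RETR_CCOMP,cv2.CHAIN_APPROX_NONE)[0]:
        a=cv2.contourArea(q)*res**2
        m=cv2.moments(q)
        if 3e-5<a<4e-4:
            u,v=m['m10']/m['m00'],m['m01']/m['m00']; x=c[0]+half-v*res;y=c[1]+half-u*res
            if .04<np.hypot(x-c[0],y-c[1])<.08: out.append([x,y])
    o=np.array(out); 
    (cx,cy),(A,B),_=cv2.fitEllipse((o*1000).astype(np.float32)); ctr=np.array([cx,cy])/1000
    ang=np.degrees(np.arctan2(*(o-ctr).T[::-1]))
    print(n,len(o),ctr.round(4),A/2,B/2,"phase mod36",np.degrees(np.angle(np.exp(1j*np.radians(ang*10)).mean()))/10, np.sort(ang).round(0))
    return ctr
dt=holes((.5,.333),.006,0,0); ds=holes((.5,.333),.006,0,0,"side",S)
sp=holes((.583,.025),.07,0,1); holes((.583,.025),.07,0,1,"side",S)
print("tip",ray("top",[[276.3,211.8]],.148))
def enh(P):
    a=P.astype(float); lo,hi=np.percentile(a,2),np.percentile(a,90)
    return (255*np.clip((a-lo)/(hi-lo),0,1)**.6).astype(np.uint8)[:,:,::-1]
L=[]
for n,I in(("top",T),("side",S)):
    L.append(np.hstack([cv2.resize(enh(rect(I,n,c,z,.035,.0005)),(260,260)) for c,z in(((.481,-.324),.045),((.5,.333),.044),(sp,.148))]))
cv2.imwrite("pics/c2.png",np.vstack(L))
E
```

```text
top 10 [0.4979 0.3349] 56.84291076660156 56.867408752441406 phase mod36 9.103420263341553 [-171. -134.  -99.  -63.  -27.    9.   45.   81.  117.  153.]
side 9 [0.4938 0.3268] 56.144676208496094 57.023807525634766 phase mod36 8.935738666520141 [-171. -135. -100.  -63.  -27.    9.   45.  117.  154.]
top 9 [0.581  0.0385] 57.05438232421875 57.170448303222656 phase mod36 7.108056603038922 [-173. -137. -101.  -65.  -29.   43.   79.  115.  151.]
side 8 [0.5767 0.0348] 56.679656982421875 57.201866149902344 phase mod36 7.150834175055759 [-173. -137. -101.  -65.  -29.   43.  115.  151.]
tip [[0.57796138 0.03769072 0.148     ]]
```

View pics/c2.png

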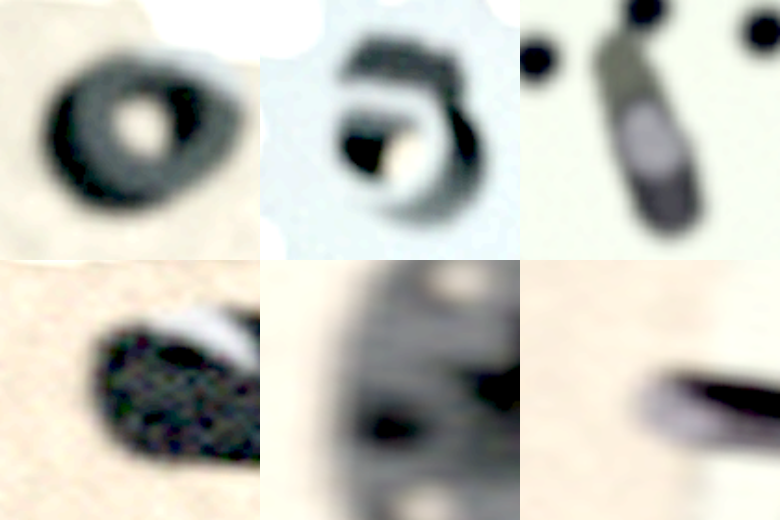

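The rectified crops show the hole rings clearly: phases 9.1° for the disc and 7.1° for the tray, both mod 36. The flats need bigger crops.

```bash
python3 - <<'E'
from h import *
T=avg("top",12);S=avg("side",12); np.savez("im.npz",T=T,S=S)
def enh(I,c,w,lo,hi,sz=(400,300)):
    a=I[c[1]-w*3//4:c[1]+w*3//4,c[0]-w:c[0]+w,::-1].astype(float)
    a=cv2.resize(a,sz,interpolation=cv2.INTER_CUBIC)
    l,h=np.percentile(a,lo),np.percentile(a,hi)
    return (255*np.clip((a-l)/(h-l),0,1)).astype(np.uint8)
o=np.vstack([np.hstack([enh(T,(435,249),16,0,85),enh(T,(160,266),16,0,97)]),np.hstack([enh(T,(278,214),16,0,70),enh(S,(341,224),16,0,70)])])
cv2.imwrite("pics/c3.png",o)
E
```

```text
(no output)
```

View pics/c3.png

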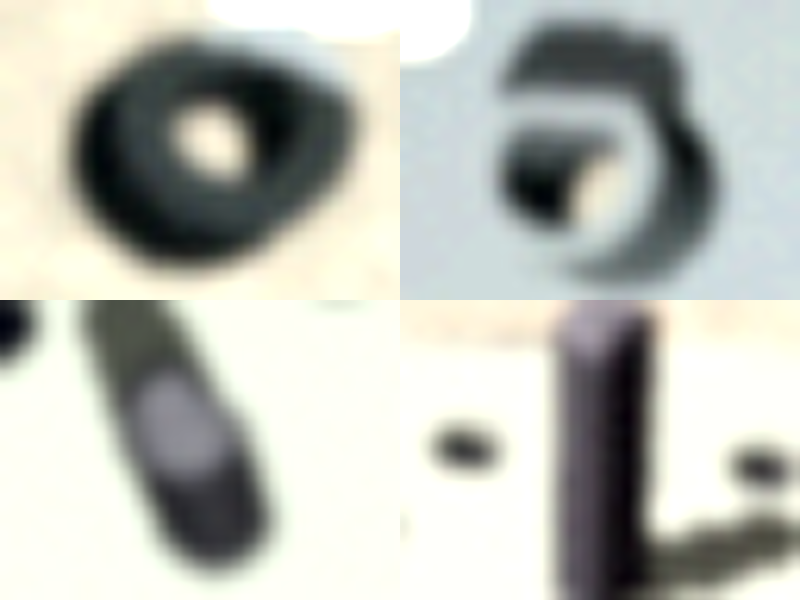

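The disc's bore flat is horizontal at the top, (515–610, 128) in the crop, which fits a yaw of about 9°, so a hole lies on its +x. The spacer's lit top corner is at upper right. The post has a facet edge in the side view at about 610 of 555–650. I'll now check the post yaw from that edge numerically.

```bash
python3 - <<'E'
from h import *
d=np.load("im.npz");T=d["T"];S=d["S"]
C=np.array([.579,.0367])
g=cv2.cvtColor(S,cv2.COLOR_RGB2GRAY).astype(np.float32)
# profile across post in side view, in mm from axis (perp. to view)
v=C-cam("side")[2][:2]; v/=np.linalg.norm(v); e=np.array([-v[1],v[0]])*-1 # to the right
t=np.arange(-.018,.019,.001); acc=[]
for z in np.arange(.085,.138,.002):
    p=proj("side",np.c_[C+t[:,None]*e,np.full(len(t),z)]).astype(np.float32)
    acc.append(cv2.remap(g,p[None,:,0],p[None,:,1],cv2.INTER_CUBIC)[0])
for a,b in zip((t*1000).round(),np.mean(acc,0)): print(int(a),int(b),end="; ")
print("view az",np.degrees(np.arctan2(*v[::-1])))
# image-up azimuths
for c,z in(((160,266),.044),((277,212),.148),((435,249),.045)):
    P=ray("top",[c,(c[0],c[1]-10)],z); q=P[1]-P[0]; print("img up az",np.degrees(np.arctan2(q[1],q[0])))
# hub rim edge: lit pixels in hub area; dump small grey patch
gt=cv2.cvtColor(T,cv2.COLOR_RGB2GRAY)
print(gt[254:278:1,150:174]); print(gt[204:222,268:286]); print(gt[238:262,422:450])
E
```

```text
-18 137; -17 136; -16 135; -15 131; -14 124; -13 116; -12 106; -11 96; -10 88; -9 81; -8 77; -7 76; -6 73; -5 72; -4 70; -3 66; -2 63; -1 58; 0 54; 1 52; 2 49; 3 47; 4 48; 5 53; 6 60; 7 73; 8 87; 9 100; 10 113; 11 122; 12 128; 13 133; 14 134; 15 135; 16 135; 17 134; 18 133; view az 82.7410786390638
img up az -1.3567689631611597
img up az -4.252670644158131
img up az -8.117042841818655
[[68 67 67 68 67 66 65 66 65 65 65 66 67 68 67 68 68 68 68 68 68 68 68 68]
 [68 68 68 67 63 59 57 56 57 57 57 59 63 65 66 66 67 68 68 68 68 68 68 68]
 [68 67 67 63 55 47 43 43 43 43 43 47 53 56 57 60 65 68 68 68 68 68 68 68]
 [67 67 64 55 45 37 36 35 36 36 36 38 41 42 44 50 62 67 69 68 68 68 68 68]
 [67 66 60 48 38 35 35 35 35 35 35 35 36 36 36 43 56 65 68 68 68 68 69 68]
 [67 64 54 42 36 36 36 35 36 36 36 35 35 35 35 38 50 63 68 68 68 69 68 68]
 [67 62 50 43 42 42 42 41 40 40 40 39 38 36 35 37 47 62 68 69 68 68 69 68]
 [67 63 56 54 54 54 54 53 52 52 51 49 46 39 35 36 47 62 68 69 68 68 68 68]
 [67 66 63 62 62 63 62 62 62 63 62 61 56 45 35 35 45 61 68 68 69 68 68 68]
 [68 67 65 62 60 60 61 62 62 62 63 64
[... 4548 characters left out ...]
 72  71  72  71  68  61  50  39  32  28  27  27  28  28  29  32  36  43
   53  63  68  70  71  72  72  73  74  75]
 [ 72  73  74  74  73  70  63  53  44  37  35  33  33  35  37  43  50  57
   64  69  71  71  71  72  73  73  73  74]
 [ 73  73  74  74  74  73  70  65  59  53  52  50  50  51  55  59  65  68
   70  71  71  71  72  73  73  73  72  72]
 [ 71  72  74  74  74  73  73  71  69  67  66  65  65  66  69  71  73  72
   72  72  72  71  72  73  74  73  72  71]
 [ 71  71  72  72  73  73  73  74  73  72  72  72  72  73  74  74  74  73
   73  72  72  72  72  73  74  73  72  72]
 [ 71  70  70  70  71  73  74  75  74  73  73  73  73  74  74  74  74  72
   72  72  72  72  72  74  74  73  73  73]]
```

```bash
python3 - <<'E'
from h import *
d=np.load("im.npz")
for n,C,zs in(("top",(.581,.0385),np.arange(.085,.14,.004)),("side",(.5767,.0348),np.arange(.08,.14,.004))):
    g=cv2.cvtColor(d[n[0].upper()],cv2.COLOR_RGB2GRAY).astype(np.float32)
    C=np.array(C); v=C-cam(n)[2][:2]; v/=np.linalg.norm(v); e=np.array([v[1],-v[0]])
    t=np.arange(-.020,.0205,.0005); print(n,"right az",np.degrees(np.arctan2(e[1],e[0])))
    for z in zs:
        p=proj(n,np.c_[C+t[:,None]*e,np.full(len(t),z)]).astype(np.float32)
        a=cv2.remap(g,p[None,:,0],p[None,:,1],cv2.INTER_CUBIC)[0]
        m=a[25:55].min(); w=(a<(m+140)/2); i=np.where(w)[0]
        print(round(z,3),(t[i[0]]*1e3).round(1),(t[i[-1]]*1e3).round(1),a[::4].astype(int))
E
```

```text
top right az -75.59570373206381
0.085 -10.5 9.5 [144 144 145 140 122  92  69  61  62  65  66  65  64  62  74 102 128 140
 144 145 144]
0.089 -10.0 9.5 [143 144 145 139 120  92  69  61  63  66  67  66  64  63  75 102 127 140
 145 145 144]
0.093 -10.0 9.5 [144 144 145 138 120  92  68  61  65  69  69  68  65  64  75 101 126 140
 145 145 145]
0.097 -10.5 10.0 [144 144 144 138 121  90  67  62  69  72  73  72  68  65  75 100 125 140
 145 145 145]
0.101 -10.5 10.0 [144 145 144 138 120  89  67  66  72  76  78  76  72  69  77 101 126 141
 145 145 145]
0.105 -10.5 10.0 [144 145 144 139 119  88  69  70  78  83  84  82  78  73  78 103 128 141
 144 144 145]
0.109 -11.0 10.0 [144 145 145 138 118  89  72  76  83  88  90  89  84  79  83 104 129 141
 144 145 145]
0.113 -11.0 10.0 [144 145 144 138 117  90  77  80  88  94  95  94  90  84  85 106 130 141
 144 145 145]
0.117 -11.5 10.0 [145 145 144 137 117  93  81  85  93  97  98  98  94  88  90 108 129 141
 144 144 145]
0.121 -11.5 10.0 [145 144 143 137 119  94  83  88  95 100 100  99  96  91  93 108 129 141
 144 144 144]
0.125 -11.5 10.0 [145 144 143 1
[... 1358 characters left out ...]
34 136 137 135 125 109  90  78  72  66  60  54  49  48  60  86 113 128
 135 138 137]
0.12 -8.0 10.0 [136 137 138 136 125 107  89  77  72  68  61  53  47  47  60  86 113 128
 136 137 136]
0.124 -8.5 10.5 [136 137 138 136 124 106  89  77  71  67  60  53  48  49  61  86 114 129
 136 137 136]
0.128 -8.5 10.5 [136 137 137 135 124 105  88  76  71  67  61  53  47  48  59  85 113 129
 135 137 136]
0.132 -8.5 10.5 [136 136 137 135 123 104  87  77  73  70  64  55  48  49  59  83 111 129
 135 137 136]
0.136 -8.5 10.5 [131 131 132 130 120 104  89  84  84  83  74  62  52  51  58  84 113 130
 137 138 137]
0.14 -9.0 11.0 [123 124 125 123 113 101  96  96  97  94  87  75  63  58  63  84 111 129
 134 135 135]
```

```bash
python3 - <<'E'
from h import *
T=np.load("im.npz")["T"].astype(int)
p=T[234:262,422:452]; print(p[...,0]-p[...,2])
q=T[202:224,266:288]; print(q[...,0]-q[...,2])
E
```

```text
[[ 9  8  8  8  8  8  8  8  7  7  7  7  8  9 11 12 12 12 12 12 12 12 12 12
  12 12 12 12 13 12]
 [ 7  6  7  6  7  7  8  7  7  7  6  7  7  9 10 13 13 13 11 12 12 13 13 12
  12 12 12 13 13 12]
 [ 7  7  7  6  6  7  6  7  7  6  7  7  7  7  9 11 12 12 11 11 12 12 12 12
  12 13 12 12 12 12]
 [ 7  7  7  7  7  7  7  7  7  6  7  7  6  6  7  9  9  8  9  9  9 10 11 12
  11 12 11 11 10 11]
 [ 6  8  7  7  6  7  7  7  7  7  6  6  5  4  4  4  3  3  2  2  3  6  8 10
  11 10 10  9  9  9]
 [ 7  7  7  6  7  7  8  7  6  6  5  4  3  2 -1 -1 -1 -3 -2 -3 -2  1  4  6
   8  8  8  7  7  7]
 [ 6  7  6  7  7  6  6  6  5  3  3  2  0 -1 -2 -2 -3 -3 -3 -3 -3 -2  0  2
   5  6  7  7  6  6]
 [ 7  7  7  7  7  6  5  4  2  1  0 -1 -2 -2 -2 -2 -2 -3 -2 -3 -3 -3 -2  0
   3  5  6  7  6  6]
 [ 7  7  7  7  6  5  4  1  0 -1 -1 -2 -1 -2 -2 -2 -1 -2 -3 -2 -2 -3 -3 -2
   1  5  6  7  7  7]
 [ 6  7  6  7  5  3  1 -1 -1 -2 -2 -1 -1 -2 -2 -1 -1 -2 -1 -2 -2 -2 -3 -2
   0  3  6  6  7  6]
 [ 6  6  7  5  3  0 -1 -2 -2 -2 -1 -1  0  0  0 -1 -1 -2 -2 -1 -1 -1 -2 -2
   0  3  6  7  7  6]
 [ 6  7  6  4  1 -1 -2 -1 -2 -2  0  0  2  3  3  1  0 -1
[... 2379 characters left out ...]
 3  3  3]
 [ 4  3  4  4  3  2  1 -2 -3 -3 -3 -2 -3 -3 -3  0  2  3  3  3  3  4]
 [ 3  4  4  4  4  4  2  0 -2 -2 -3 -3 -3 -2 -2 -1  1  4  4  3  4  3]
 [ 3  3  4  3  4  4  3  1 -1 -2 -2 -3 -2 -2 -1 -1  1  3  4  4  4  3]
 [ 4  3  4  3  4  3  3  2  0 -2 -2 -2 -2 -2 -2 -2  0  2  3  3  3  4]
 [ 4  4  4  4  3  3  3  3  1 -1 -2 -2 -2 -2 -1 -1  0  2  2  3  3  4]
 [ 3  3  3  3  4  3  3  3  2  0 -2 -2 -3 -1 -2 -2 -1  1  3  4  4  3]
 [ 4  3  3  4  4  4  3  3  2  0 -2 -2 -2 -2 -1 -1  0  2  3  3  3  3]
 [ 4  4  3  3  4  3  4  4  3  1  0 -2 -2 -2 -2 -1  0  3  3  4  4  4]
 [ 3  3  4  3  4  3  4  3  3  2  2  0  0 -1 -1  1  2  3  3  4  4  3]
 [ 3  3  3  3  3  3  3  3  3  3  3  2  1  1  2  2  3  4  4  4  3  4]]
```

The R−B difference separates metal and plastic from both bench and shadow. I'll use it for the D outlines: the radius against azimuth of the far rim, which is at a known height.

```bash
python3 - <<'E'
from h import *
I=np.mean([r.snapshot("top").astype(float) for _ in range(20)],0); J=np.mean([r.snapshot("side").astype(float) for _ in range(20)],0)
np.savez("imf.npz",T=I,S=J)
def rad(I,n,c,z,half,thr,rng):
    D=(I[...,0]-I[...,2]).astype(np.float32)
    out=[]
    for az in rng:
        t=np.arange(half[0],half[1],.0002); u=np.array([np.cos(np.radians(az)),np.sin(np.radians(az))])
        p=proj(n,np.c_[np.array(c)+t[:,None]*u,np.full(len(t),z)]).astype(np.float32)
        a=cv2.remap(D,p[None,:,0],p[None,:,1],cv2.INTER_LINEAR)[0]
        i=np.argmax(a>thr); out.append((az,round(t[i]*1e3,1)))
    return out
print("post top",rad(I,"top",(.581,.0385),.144,(.004,.02),.5,range(-110,131,10)))
print("post side",rad(J,"side",(.5767,.0348),.144,(.004,.02),.5,range(-60,221,10)))
print("spacer top",rad(I,"top",(.481,-.3265),.045,(.014,.035),2.5,range(-150,91,10)))
print("spacer side",rad(J,"side",(.483,-.323),.045,(.014,.035),2.5,range(-20,201,10)))
E
```

```text
post top [(-110, np.float64(11.4)), (-100, np.float64(10.2)), (-90, np.float64(9.0)), (-80, np.float64(7.8)), (-70, np.float64(7.4)), (-60, np.float64(7.2)), (-50, np.float64(7.4)), (-40, np.float64(7.6)), (-30, np.float64(8.2)), (-20, np.float64(9.2)), (-10, np.float64(10.2)), (0, np.float64(11.2)), (10, np.float64(11.8)), (20, np.float64(12.2)), (30, np.float64(12.4)), (40, np.float64(12.2)), (50, np.float64(12.0)), (60, np.float64(11.4)), (70, np.float64(11.2)), (80, np.float64(11.0)), (90, np.float64(10.6)), (100, np.float64(10.4)), (110, np.float64(10.4)), (120, np.float64(10.8)), (130, np.float64(11.4))]
post side [(-60, np.float64(10.6)), (-50, np.float64(9.0)), (-40, np.float64(7.8)), (-30, np.float64(7.2)), (-20, np.float64(6.8)), (-10, np.float64(6.4)), (0, np.float64(6.2)), (10, np.float64(6.2)), (20, np.float64(6.6)), (30, np.float64(6.4)), (40, np.float64(6.4)), (50, np.float64(6.6)), (60, np.float64(7.0)), (70, np.float64(7.0)), (80, np.float64(7.4)), (90, np.float64(7.2)), (100, np.float64(7.4)), (110, np.float64(6.6)), (120, np.float64(6.2)), (130, np.float64(6.0)), (
[... 724 characters left out ...]
)), (50, np.float64(22.6)), (60, np.float64(23.8)), (70, np.float64(24.8)), (80, np.float64(25.6)), (90, np.float64(26.2))]
spacer side [(-20, np.float64(17.4)), (-10, np.float64(15.8)), (0, np.float64(14.8)), (10, np.float64(14.2)), (20, np.float64(14.0)), (30, np.float64(14.0)), (40, np.float64(14.0)), (50, np.float64(14.0)), (60, np.float64(14.0)), (70, np.float64(14.0)), (80, np.float64(14.0)), (90, np.float64(14.0)), (100, np.float64(14.0)), (110, np.float64(14.0)), (120, np.float64(14.0)), (130, np.float64(14.0)), (140, np.float64(14.0)), (150, np.float64(14.0)), (160, np.float64(14.0)), (170, np.float64(15.2)), (180, np.float64(17.6)), (190, np.float64(19.6)), (200, np.float64(21.8))]
```

The far rims give these results:
- **Spacer:** centre about (0.485, −0.331), flat at about +12°.
- **Disc and spindle:** disc about −9° and spindle about −47°. Both put the holes at ±18° from the flats, which fits the hole phases.

The jaws will square up on the flats. I'll move over the spacer.

Request:
{"op": "carry_out", "data": {
  "plan": [
    {"rot": [0, 0, -1.518], "xyz": [0.38, -0.18, 0], "grip": 0},
    {"rot": [0, 0, -1.518], "xyz": [0.38, -0.18, 0], "grip": 0},
    {"rot": [0, 0, -1.518], "xyz": [0.38, -0.18, 0], "grip": 0},
    {"rot": [0, 0, -1.518], "xyz": [0.38, -0.18, 0], "grip": 0},
    {"rot": [0, 0, -1.518], "xyz": [0.38, -0.18, 0], "grip": 0},
    {"rot": [0, 0, -1.518], "xyz": [0.38, -0.18, 0], "grip": 0},
    {"rot": [0, 0, -1.518], "xyz": [0.38, -0.18, 0], "grip": 0},
    {"rot": [0, 0, -1.518], "xyz": [0.38, -0.18, 0], "grip": 0}
  ],
  "squeeze": 20
}}

```text
clock: 4.37
tool_pos: [0.4171, -0.3866, 0.239]
eef_rot: [0.806, 0.592, -0.0, 0.0]
contact_force: [0.3, 0.1, 0.0]
opening: 1.002
finger_force: 0.0
```

```bash
cat >> h.py <<'E'
def to(x,y,z,yaw):
    """print shift/turn in tool axes to reach TCP xyz with tool-x azimuth yaw (deg), tool down"""
    s=r.get_state(); A=R.from_quat(s['eef_rot']); c,n=np.cos(np.radians(yaw)),np.sin(np.radians(yaw))
    B=R.from_matrix([[c,n,0],[n,-c,0],[0,0,-1]])
    print("t",s['clock'],"pos",s['tool_pos'].round(4),"yaw",np.degrees(np.arctan2(*A.as_matrix()[1::-1,0])).round(1),"F",s['contact_force'].round(1),"op",round(s['opening']*88,1),"ff",s['finger_force'])
    print("xyz",A.inv().apply(np.array([x,y,z])-s['tool_pos']).round(4),"rot",(A.inv()*B).as_rotvec().round(3))
E
python3 -c "
from h import *
to(.4825,-.3315,.019,102)"
```

```text
t 4.3667 pos [ 0.4171 -0.3866  0.239 ] yaw 72.6 F [0.3 0.1 0. ] op 88.2 ff 0.0
xyz [0.0722 0.0459 0.22  ] rot [ 0.     0.001 -0.513]
```

Request:
{"op": "carry_out", "data": {
  "plan": [
    {"rot": [0, 0, -0.12], "xyz": [0.02, 0.013, 0.03], "grip": 0},
    {"rot": [0, 0, -0.24], "xyz": [0.045, 0.03, 0.06], "grip": 0},
    {"rot": [0, 0, -0.36], "xyz": [0.072, 0.046, 0.09], "grip": 0},
    {"rot": [0, 0, -0.48], "xyz": [0.072, 0.046, 0.12], "grip": 0},
    {"rot": [0, 0, -0.513], "xyz": [0.072, 0.046, 0.15], "grip": 0},
    {"rot": [0, 0, -0.513], "xyz": [0.072, 0.046, 0.18], "grip": 0},
    {"rot": [0, 0, -0.513], "xyz": [0.072, 0.046, 0.205], "grip": 0},
    {"rot": [0, 0, -0.513], "xyz": [0.072, 0.046, 0.22], "grip": 0}
  ]
}}

```text
clock: 5.03
tool_pos: [0.4803, -0.3328, 0.0159]
eef_rot: [0.631, 0.775, -0.0, -0.002]
contact_force: [-0.4, -0.4, 0.7]
opening: 0.999
finger_force: 0.0
```

Request:
{"op": "carry_out", "data": {
  "plan": [
    {"rot": [0, 0, 0], "xyz": [0, 0, 0], "grip": 60},
    {"rot": [0, 0, 0], "xyz": [0, 0, 0], "grip": 100},
    {"rot": [0, 0, 0], "xyz": [0, 0, 0], "grip": 140},
    {"rot": [0, 0, 0], "xyz": [0, 0, 0], "grip": 180},
    {"rot": [0, 0, 0], "xyz": [0, 0, 0], "grip": 220},
    {"rot": [0, 0, 0], "xyz": [0, 0, 0], "grip": 255}
  ],
  "squeeze": 15
}}

```text
clock: 5.53
tool_pos: [0.4821, -0.3338, 0.0198]
eef_rot: [0.632, 0.775, 0.0, 0.001]
contact_force: [-0.3, 0.4, -0.2]
opening: 0.57
finger_force: 0.0
```

```bash
python3 - <<'E'
from h import *
to(.4825,-.3315,.019,102)
T=r.snapshot("top");S=r.snapshot("side")
f=lambda I,c,w:cv2.resize(I[c[1]-w:c[1]+w,c[0]-w:c[0]+w,::-1],(390,390),interpolation=cv2.INTER_CUBIC)
cv2.imwrite("pics/g1.png",np.hstack([f(T,(440,245),40),f(S,(316,340),45)]))
E
```

```text
t 5.5333 pos [ 0.4821 -0.3338  0.0198] yaw 101.7 F [-0.3  0.4 -0.2] op 50.2 ff 0.0
xyz [0.0021 0.0009 0.0008] rot [ 0.001  0.001 -0.006]
```

View pics/g1.png

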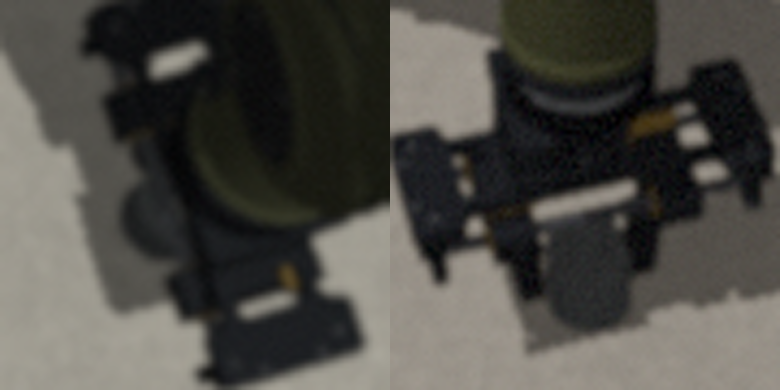

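The side view at right shows the spacer between the two fingers, still closing at 50 mm. I'll continue.

Request:
{"op": "carry_out", "data": {
  "plan": [
    {"rot": [0, 0, 0], "xyz": [0, 0, 0], "grip": 255},
    {"rot": [0, 0, 0], "xyz": [0, 0, 0], "grip": 255},
    {"rot": [0, 0, 0], "xyz": [0, 0, 0], "grip": 255},
    {"rot": [0, 0, 0], "xyz": [0, 0, 0], "grip": 255},
    {"rot": [0, 0, 0], "xyz": [0, 0, 0], "grip": 255}
  ]
}}

```text
clock: 6.05
tool_pos: [0.4819, -0.3336, 0.0193]
eef_rot: [0.631, 0.775, -0.0, 0.001]
contact_force: [-0.3, -0.2, 6.3]
opening: 0.46
finger_force: 15.0
```

The opening of 40.5 mm matches 18 + 23 = 41 mm, so the jaws have squared on the flat. Now I'll lift and carry it to the post.

```bash
python3 -c "
from h import *
to(.5763,.0379,.195,43)"
```

```text
t 6.05 pos [ 0.4819 -0.3336  0.0193] yaw 101.7 F [-0.3 -0.2  6.3] op 40.5 ff 15.000457516621282
xyz [ 0.3445  0.1678 -0.1759] rot [1.000e-03 0.000e+00 1.024e+00]
```

Request:
{"op": "carry_out", "data": {
  "plan": [
    {"rot": [0, 0, 0], "xyz": [0, 0, -0.02], "grip": 255},
    {"rot": [0, 0, 0], "xyz": [0, 0, -0.055], "grip": 255},
    {"rot": [0, 0, 0.1], "xyz": [0.02, 0.01, -0.09], "grip": 255},
    {"rot": [0, 0, 0.2], "xyz": [0.045, 0.023, -0.12], "grip": 255},
    {"rot": [0, 0, 0.32], "xyz": [0.075, 0.038, -0.145], "grip": 255},
    {"rot": [0, 0, 0.44], "xyz": [0.11, 0.055, -0.165], "grip": 255},
    {"rot": [0, 0, 0.56], "xyz": [0.145, 0.071, -0.176], "grip": 255},
    {"rot": [0, 0, 0.68], "xyz": [0.18, 0.088, -0.176], "grip": 255}
  ],
  "squeeze": 25
}}

```text
clock: 6.72
tool_pos: [0.5327, -0.1378, 0.1973]
eef_rot: [0.856, 0.517, 0.002, 0.001]
contact_force: [0.7, -0.3, -0.9]
opening: 0.457
finger_force: 25.0
```

```bash
python3 -c "
from h import *
to(.5763,.0379,.195,43)"
```

```text
t 6.7167 pos [ 0.5327 -0.1378  0.1973] yaw 62.3 F [ 0.7 -0.3 -0.9] op 40.3 ff 24.991802973800077
xyz [ 0.1758 -0.043   0.0024] rot [ 0.004 -0.002  0.337]
```

Request:
{"op": "carry_out", "data": {
  "plan": [
    {"rot": [0, 0, 0.1], "xyz": [0.035, -0.008, 0], "grip": 255},
    {"rot": [0, 0, 0.2], "xyz": [0.07, -0.016, 0], "grip": 255},
    {"rot": [0, 0, 0.3], "xyz": [0.105, -0.025, 0], "grip": 255},
    {"rot": [0, 0, 0.337], "xyz": [0.14, -0.035, 0], "grip": 255},
    {"rot": [0, 0, 0.337], "xyz": [0.165, -0.041, 0], "grip": 255},
    {"rot": [0, 0, 0.337], "xyz": [0.174, -0.043, 0], "grip": 255},
    {"rot": [0, 0, 0.337], "xyz": [0.174, -0.043, 0], "grip": 255},
    {"rot": [0, 0, 0.337], "xyz": [0.174, -0.043, 0], "grip": 255}
  ]
}}

```text
clock: 7.38
tool_pos: [0.5722, 0.0337, 0.1943]
eef_rot: [0.929, 0.37, -0.001, 0.001]
contact_force: [-0.1, -0.4, -0.7]
opening: 0.457
finger_force: 25.0
```

```bash
python3 - <<'E'
from h import *
to(.5763,.0379,.195,43)
S=np.mean([r.snapshot("side").astype(float) for _ in range(4)],0);T=r.snapshot("top")
np.savez("im2.npz",S=S,T=T)
f=lambda I,c,w:cv2.resize(np.clip(I[c[1]-w:c[1]+w,c[0]-w:c[0]+w,::-1]*1.5,0,255).astype(np.uint8),(390,390),interpolation=cv2.INTER_CUBIC)
cv2.imwrite("pics/g2.png",np.hstack([f(T,(277,212),45),f(S,(341,205),40)]))
E
```

```text
t 7.3833 pos [0.5722 0.0337 0.1943] yaw 43.4 F [-0.1 -0.4 -0.7] op 40.3 ff 24.999759484744573
xyz [ 0.0058 -0.0002 -0.0007] rot [0.    0.002 0.007]
```

View pics/g2.png

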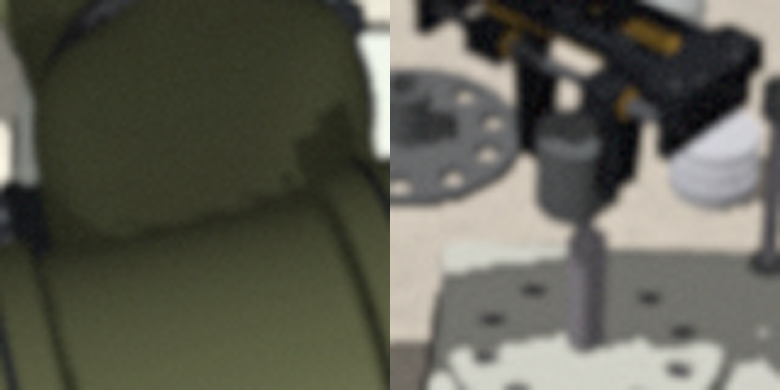

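The side view shows the held spacer just above the post. Its axis is at crop x≈581 against the post at 588, which agrees with the remaining 5.8 mm of tool-x travel. I'll correct that and lower gently.

Request:
{"op": "carry_out", "data": {
  "plan": [
    {"rot": [0, 0, 0.007], "xyz": [0.006, 0, 0], "grip": 255},
    {"rot": [0, 0, 0.007], "xyz": [0.006, 0, 0.01], "grip": 255},
    {"rot": [0, 0, 0.007], "xyz": [0.006, 0, 0.02], "grip": 255},
    {"rot": [0, 0, 0.007], "xyz": [0.006, 0, 0.025], "grip": 255},
    {"rot": [0, 0, 0.007], "xyz": [0.006, 0, 0.028], "grip": 255},
    {"rot": [0, 0, 0.007], "xyz": [0.006, 0, 0.031], "grip": 255},
    {"rot": [0, 0, 0.007], "xyz": [0.006, 0, 0.031], "grip": 255}
  ]
}}

```text
clock: 8.22
tool_pos: [0.5777, 0.039, 0.1632]
eef_rot: [0.93, 0.367, 0.0, 0.0]
contact_force: [1.7, -2.0, -2.0]
opening: 0.46
finger_force: 25.0
```

```bash
python3 - <<'E'
from h import *
to(.5763,.0379,.155,43)
print(r.get_state()['moment'])
E
```

```text
t 8.2167 pos [0.5777 0.039  0.1632] yaw 43.0 F [ 1.7 -2.  -2. ] op 40.5 ff 24.999834505915715
xyz [-0.0018 -0.0001  0.0082] rot [ 0.001 -0.     0.   ]
[-0.14352711 -0.31611695  0.0050277 ]
```

Request:
{"op": "carry_out", "data": {
  "plan": [
    {"rot": [0, 0, 0], "xyz": [0, 0.0005, 0.001], "grip": 255},
    {"rot": [0, 0, 0], "xyz": [0, 0.001, 0.002], "grip": 255},
    {"rot": [0, 0, 0], "xyz": [0, 0.001, 0.003], "grip": 255},
    {"rot": [0, 0, 0], "xyz": [0, 0.001, 0.004], "grip": 255},
    {"rot": [0, 0, 0], "xyz": [0, 0.001, 0.004], "grip": 255}
  ]
}}

```text
clock: 8.63
tool_pos: [0.578, 0.0387, 0.1597]
eef_rot: [0.93, 0.367, 0.0, 0.0]
contact_force: [2.2, 0.3, -0.8]
opening: 0.452
finger_force: 25.0
```

```bash
python3 - <<'E'
from h import *
to(.5763,.0379,.155,43)
print(r.get_state()['moment'])
E
```

```text
t 8.6333 pos [0.578  0.0387 0.1597] yaw 43.0 F [ 2.2  0.3 -0.8] op 39.8 ff 24.999965500192047
xyz [-0.0018 -0.0006  0.0047] rot [ 0.    -0.001  0.   ]
[ 0.04566425 -0.33561982 -0.04702761]
```

Request:
{"op": "carry_out", "data": {
  "plan": [
    {"rot": [0, 0, 0], "xyz": [0.0005, 0.0005, 0.002], "grip": 255},
    {"rot": [0, 0, 0], "xyz": [0.0005, 0.0005, 0.004], "grip": 255},
    {"rot": [0, 0, 0], "xyz": [0.0005, 0.0005, 0.006], "grip": 255},
    {"rot": [0, 0, 0], "xyz": [0.0005, 0.0005, 0.008], "grip": 255},
    {"rot": [0, 0, 0], "xyz": [0.0005, 0.0005, 0.01], "grip": 255},
    {"rot": [0, 0, 0], "xyz": [0.0005, 0.0005, 0.01], "grip": 255}
  ]
}}

```text
clock: 9.13
tool_pos: [0.5782, 0.0385, 0.1492]
eef_rot: [0.93, 0.367, -0.0, -0.0]
contact_force: [0.3, -0.4, -0.5]
opening: 0.454
finger_force: 25.0
```

```bash
python3 - <<'E'
from h import *
to(.5763,.0379,.0893,43)
print(r.get_state()['moment'])
E
```

```text
t 9.1333 pos [0.5782 0.0385 0.1492] yaw 43.0 F [ 0.3 -0.4 -0.5] op 40.0 ff 24.999934469142318
xyz [-0.0017 -0.0009  0.0599] rot [-0.     0.001  0.   ]
[-0.05792799 -0.05398068 -0.03503003]
```

Now inserted 18 mm with almost no force, so the spindle yaw is right. I'll go on down.

Request:
{"op": "carry_out", "data": {
  "plan": [
    {"rot": [0, 0, 0], "xyz": [0, 0, 0.007], "grip": 255},
    {"rot": [0, 0, 0], "xyz": [0, 0, 0.014], "grip": 255},
    {"rot": [0, 0, 0], "xyz": [0, 0, 0.021], "grip": 255},
    {"rot": [0, 0, 0], "xyz": [0, 0, 0.028], "grip": 255},
    {"rot": [0, 0, 0], "xyz": [0, 0, 0.035], "grip": 255},
    {"rot": [0, 0, 0], "xyz": [0, 0, 0.042], "grip": 255},
    {"rot": [0, 0, 0], "xyz": [0, 0, 0.05], "grip": 255},
    {"rot": [0, 0, 0], "xyz": [0, 0, 0.055], "grip": 255}
  ]
}}

```text
clock: 9.8
tool_pos: [0.5783, 0.0385, 0.0935]
eef_rot: [0.93, 0.367, -0.0, -0.0]
contact_force: [0.4, -0.0, -1.2]
opening: 0.455
finger_force: 25.0
```

Request:
{"op": "carry_out", "data": {
  "plan": [
    {"rot": [0, 0, 0], "xyz": [0, 0, 0.002], "grip": 255},
    {"rot": [0, 0, 0], "xyz": [0, 0, 0.004], "grip": 255},
    {"rot": [0, 0, 0], "xyz": [0, 0, 0.004], "grip": 255}
  ]
}}

```text
clock: 10.05
tool_pos: [0.5783, 0.0385, 0.0904]
eef_rot: [0.93, 0.367, -0.0, 0.0]
contact_force: [0.4, 0.4, -0.8]
opening: 0.459
finger_force: 25.0
```

```bash
python3 - <<'E'
from h import *
to(.5763,.0379,.0893,43)
print(r.get_state()['moment'])
E
```

```text
t 10.05 pos [0.5783 0.0385 0.0904] yaw 43.0 F [ 0.4  0.4 -0.8] op 40.4 ff 24.99985580378052
xyz [-0.0019 -0.001   0.0011] rot [-0.  0.  0.]
[-0.00539947 -0.02903593  0.02832368]
```

Request:
{"op": "carry_out", "data": {
  "plan": [
    {"rot": [0, 0, 0], "xyz": [0, 0, 0.0007], "grip": 255},
    {"rot": [0, 0, 0], "xyz": [0, 0, 0.0014], "grip": 255},
    {"rot": [0, 0, 0], "xyz": [0, 0, 0.0018], "grip": 255},
    {"rot": [0, 0, 0], "xyz": [0, 0, 0.0018], "grip": 255}
  ]
}}

```text
clock: 10.38
tool_pos: [0.5787, 0.0385, 0.0893]
eef_rot: [0.93, 0.367, 0.0, 0.0]
contact_force: [-0.7, 0.5, 2.5]
opening: 0.453
finger_force: 25.0
```

Contact at TCP z = 0.0893, the seated height. I'll release.

Request:
{"op": "carry_out", "data": {
  "plan": [
    {"rot": [0, 0, 0], "xyz": [0, 0, 0], "grip": 80},
    {"rot": [0, 0, 0], "xyz": [0, 0, 0], "grip": 60},
    {"rot": [0, 0, 0], "xyz": [0, 0, 0], "grip": 40},
    {"rot": [0, 0, 0], "xyz": [0, 0, 0], "grip": 40},
    {"rot": [0, 0, 0], "xyz": [0, 0, -0.02], "grip": 40},
    {"rot": [0, 0, 0], "xyz": [0, 0, -0.05], "grip": 0},
    {"rot": [0, 0, 0], "xyz": [0, 0, -0.085], "grip": 0},
    {"rot": [0, 0, 0], "xyz": [0, 0, -0.12], "grip": 0}
  ]
}}

```text
clock: 11.05
tool_pos: [0.5778, 0.0384, 0.2098]
eef_rot: [0.93, 0.367, -0.001, -0.0]
contact_force: [0.8, -1.0, -0.3]
opening: 0.997
finger_force: 0.0
```

```bash
python3 - <<'E'
from h import *
print("target above disc: hub mid = centre -.002 along flat")
to(.496,.3345,.15,81)
S=np.mean([r.snapshot("side").astype(float) for _ in range(4)],0); c=(341,215);w=30
cv2.imwrite("pics/g3.png",cv2.resize(np.clip(S[c[1]-w:c[1]+w,c[0]-w:c[0]+w,::-1]*1.5,0,255).astype(np.uint8),(390,390),interpolation=cv2.INTER_CUBIC))
E
```

```text
target above disc: hub mid = centre -.002 along flat
t 11.05 pos [0.5778 0.0384 0.2098] yaw 43.0 F [ 0.8 -1.  -0.3] op 87.8 ff 0.0
xyz [ 0.1423 -0.2722  0.0599] rot [-0.001  0.001 -0.663]
```

View pics/g3.png

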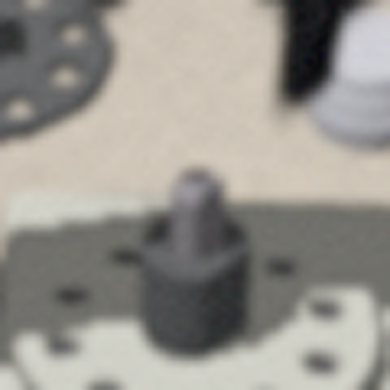

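The spacer stands upright on the tray with the post through it; the top of the post is at (197,180) in the crop. Now for the disc.

Request:
{"op": "carry_out", "data": {
  "plan": [
    {"rot": [0, 0, -0.1], "xyz": [0.018, -0.034, 0], "grip": 0},
    {"rot": [0, 0, -0.2], "xyz": [0.036, -0.068, 0], "grip": 0},
    {"rot": [0, 0, -0.3], "xyz": [0.054, -0.102, 0], "grip": 0},
    {"rot": [0, 0, -0.4], "xyz": [0.072, -0.136, 0.01], "grip": 0},
    {"rot": [0, 0, -0.5], "xyz": [0.09, -0.17, 0.02], "grip": 0},
    {"rot": [0, 0, -0.6], "xyz": [0.108, -0.204, 0.03], "grip": 0},
    {"rot": [0, 0, -0.663], "xyz": [0.126, -0.238, 0.045], "grip": 0},
    {"rot": [0, 0, -0.663], "xyz": [0.142, -0.272, 0.06], "grip": 0}
  ]
}}

```text
clock: 11.92
tool_pos: [0.4953, 0.3353, 0.1465]
eef_rot: [0.759, 0.651, -0.001, -0.0]
contact_force: [1.2, 0.2, -0.0]
opening: 1.001
finger_force: 0.0
```

Request:
{"op": "carry_out", "data": {
  "plan": [
    {"rot": [0, 0, 0], "xyz": [0, 0, 0], "grip": 0},
    {"rot": [0, 0, 0], "xyz": [0, 0, 0], "grip": 0}
  ]
}}

```text
clock: 12.08
tool_pos: [0.4934, 0.3364, 0.1461]
eef_rot: [0.758, 0.652, -0.002, -0.001]
contact_force: [0.3, -0.0, -0.5]
opening: 1.001
finger_force: 0.0
```

```bash
python3 - <<'E'
from h import *
to(.4959,.3352,.014,81)
E
```

```text
t 12.0833 pos [0.4934 0.3364 0.1461] yaw 81.3 F [ 0.3 -0.  -0.5] op 88.1 ff 0.0
xyz [-0.0005  0.0033  0.1321] rot [-0.005  0.002  0.006]
```

Request:
{"op": "carry_out", "data": {
  "plan": [
    {"rot": [0, 0, 0.006], "xyz": [-0.0005, 0.002, 0.03], "grip": 0},
    {"rot": [0, 0, 0.006], "xyz": [-0.0005, 0.003, 0.06], "grip": 0},
    {"rot": [0, 0, 0.006], "xyz": [-0.0005, 0.003, 0.085], "grip": 0},
    {"rot": [0, 0, 0.006], "xyz": [-0.0005, 0.003, 0.105], "grip": 0},
    {"rot": [0, 0, 0.006], "xyz": [-0.0005, 0.003, 0.12], "grip": 60},
    {"rot": [0, 0, 0.006], "xyz": [-0.0005, 0.003, 0.128], "grip": 100},
    {"rot": [0, 0, 0.006], "xyz": [-0.0005, 0.003, 0.131], "grip": 120},
    {"rot": [0, 0, 0.006], "xyz": [-0.0005, 0.003, 0.131], "grip": 140}
  ]
}}

```text
clock: 12.75
tool_pos: [0.4998, 0.332, 0.0173]
eef_rot: [0.763, 0.647, -0.001, 0.0]
contact_force: [-0.1, 0.8, 0.7]
opening: 0.723
finger_force: 0.0
```

Request:
{"op": "carry_out", "data": {
  "plan": [
    {"rot": [0, 0, 0], "xyz": [0, 0, 0], "grip": 160},
    {"rot": [0, 0, 0], "xyz": [0, 0, 0], "grip": 200},
    {"rot": [0, 0, 0], "xyz": [0, 0, 0], "grip": 255},
    {"rot": [0, 0, 0], "xyz": [0, 0, 0], "grip": 255},
    {"rot": [0, 0, 0], "xyz": [0, 0, 0], "grip": 255},
    {"rot": [0, 0, 0], "xyz": [0, 0, 0], "grip": 255},
    {"rot": [0, 0, 0], "xyz": [0, 0, 0], "grip": 255}
  ],
  "squeeze": 20
}}

```text
clock: 13.33
tool_pos: [0.4995, 0.3337, 0.0185]
eef_rot: [0.762, 0.647, 0.0, -0.0]
contact_force: [-2.5, -0.2, 6.1]
opening: 0.357
finger_force: 20.0
```

```bash
python3 - <<'E'
from h import *
to(.4959,.3352,.014,81)
E
```

```text
t 13.3333 pos [0.4995 0.3337 0.0185] yaw 80.7 F [-2.5 -0.2  6.1] op 31.4 ff 19.998549491556332
xyz [ 0.0009 -0.0038  0.0045] rot [ 0.    -0.    -0.006]
```

The opening of 31.4 mm matches 14 + 18 = 32 mm, so the jaws are square on the hub's flat. Lift high and carry over.

Request:
{"op": "carry_out", "data": {
  "plan": [
    {"rot": [0, 0, 0], "xyz": [0, 0, -0.015], "grip": 255},
    {"rot": [0, 0, 0], "xyz": [0, 0, -0.04], "grip": 255},
    {"rot": [0, 0, 0], "xyz": [0, 0, -0.07], "grip": 255},
    {"rot": [0, 0, 0], "xyz": [0, 0, -0.105], "grip": 255},
    {"rot": [0, 0, 0], "xyz": [0, 0, -0.14], "grip": 255},
    {"rot": [0, 0, 0], "xyz": [0, 0, -0.17], "grip": 255},
    {"rot": [0, 0, 0], "xyz": [0, 0, -0.19], "grip": 255},
    {"rot": [0, 0, 0], "xyz": [0, 0, -0.195], "grip": 255}
  ],
  "squeeze": 35
}}

```text
clock: 14.0
tool_pos: [0.5015, 0.3344, 0.2165]
eef_rot: [0.763, 0.647, 0.003, 0.0]
contact_force: [-0.3, 1.8, -1.2]
opening: 0.352
finger_force: 35.0
```

Request:
{"op": "carry_out", "data": {
  "plan": [
    {"rot": [0, 0, 0], "xyz": [0, 0, 0], "grip": 255},
    {"rot": [0, 0, 0], "xyz": [0, 0, 0], "grip": 255}
  ]
}}

```text
clock: 14.17
tool_pos: [0.4992, 0.3325, 0.2116]
eef_rot: [0.762, 0.647, -0.001, 0.0]
contact_force: [0.2, -0.4, -2.3]
opening: 0.358
finger_force: 35.0
```

```bash
python3 - <<'E'
from h import *
to(.5792,.0387,.215,43)
E
```

```text
t 14.1667 pos [0.4992 0.3325 0.2116] yaw 80.7 F [ 0.2 -0.4 -2.3] op 31.5 ff 34.99831279616046
xyz [-0.2769  0.1266 -0.003 ] rot [-0.     0.002  0.657]
```

Request:
{"op": "carry_out", "data": {
  "plan": [
    {"rot": [0, 0, 0.09], "xyz": [-0.025, 0.011, 0], "grip": 255},
    {"rot": [0, 0, 0.18], "xyz": [-0.055, 0.025, 0], "grip": 255},
    {"rot": [0, 0, 0.28], "xyz": [-0.09, 0.041, 0], "grip": 255},
    {"rot": [0, 0, 0.38], "xyz": [-0.125, 0.057, 0], "grip": 255},
    {"rot": [0, 0, 0.48], "xyz": [-0.16, 0.073, 0], "grip": 255},
    {"rot": [0, 0, 0.57], "xyz": [-0.195, 0.089, 0], "grip": 255},
    {"rot": [0, 0, 0.64], "xyz": [-0.23, 0.105, 0], "grip": 255},
    {"rot": [0, 0, 0.657], "xyz": [-0.265, 0.121, 0], "grip": 255}
  ]
}}

```text
clock: 14.83
tool_pos: [0.5749, 0.05, 0.2105]
eef_rot: [0.931, 0.365, -0.002, -0.0]
contact_force: [0.9, -0.5, -1.2]
opening: 0.355
finger_force: 35.0
```

Request:
{"op": "carry_out", "data": {
  "plan": [
    {"rot": [0, 0, 0], "xyz": [0, 0, 0], "grip": 255},
    {"rot": [0, 0, 0], "xyz": [0, 0, 0], "grip": 255},
    {"rot": [0, 0, 0], "xyz": [0, 0, 0], "grip": 255}
  ]
}}

```text
clock: 15.08
tool_pos: [0.5749, 0.0524, 0.2111]
eef_rot: [0.93, 0.367, -0.002, -0.001]
contact_force: [0.3, 0.7, -2.0]
opening: 0.356
finger_force: 35.0
```

```bash
python3 - <<'E'
from h import *
to(.5792,.0387,.195,43)
S=np.mean([r.snapshot("side").astype(float) for _ in range(4)],0);T=r.snapshot("top")
to(.5792,.0387,.195,43)
f=lambda I,c,w:cv2.resize(np.clip(I[c[1]-w:c[1]+w,c[0]-w:c[0]+w,::-1]*1.5,0,255).astype(np.uint8),(390,390),interpolation=cv2.INTER_CUBIC)
cv2.imwrite("pics/g4.png",np.hstack([f(T,(277,212),50),f(S,(341,195),45)]))
E
```

```text
t 15.0833 pos [0.5749 0.0524 0.2111] yaw 43.0 F [ 0.3  0.7 -2. ] op 31.3 ff 34.99855189867958
xyz [-0.0062  0.013   0.0161] rot [-0.002  0.002  0.   ]
t 15.3333 pos [0.5756 0.0537 0.2126] yaw 43.2 F [-0.6  0.3 -1.2] op 30.9 ff 34.998422707794816
xyz [-0.0077  0.0134  0.0176] rot [-0.001  0.     0.003]
```

View pics/g4.png

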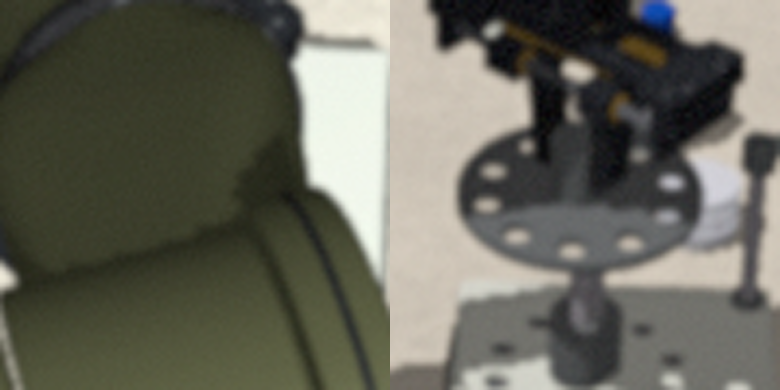

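The side view shows the disc level in the grip, about 13 mm beyond the post still (as the pose residual says). I'll measure its holes in this view against the tray's to check the sideways offset.

```bash
python3 - <<'E'
from h import *
S=np.mean([r.snapshot("side").astype(float) for _ in range(10)],0)
s=r.get_state();p=s['tool_pos']; z=p[2]-.0185+.003
# holes: bright spots inside disc
g=S.mean(2).astype(np.float32); c0=np.array([.5775,.0524]); k=np.arange(-.085,.085,.0005)
X,Y=np.meshgrid(c0[0]-k,c0[1]-k,indexing='ij')
q=proj("side",np.c_[X.ravel(),Y.ravel(),np.full(X.size,z)]).astype(np.float32).reshape(*X.shape,2)
P=cv2.remap(g,q[...,0],q[...,1],cv2.INTER_CUBIC)
th=cv2.adaptiveThreshold(np.clip(P,0,255).astype(np.uint8),255,cv2.ADAPTIVE_THRESH_MEAN_C,cv2.THRESH_BINARY,61,6)
o=[]
for m in map(cv2.moments,cv2.findContours(th,cv2.RETR_CCOMP,cv2.CHAIN_APPROX_NONE)[0]):
    a=m['m00']*2.5e-7
    if 4e-5<a<3e-4:
        w=c0+.085-np.array([m['m01'],m['m10']])/m['m00']*.0005
        if .045<np.linalg.norm(w-c0)<.07:o.append([*w,a*1e6])
o=np.array(o);print(p.round(4),z,o.round(4))
from scipy.optimize import least_squares
f=least_squares(lambda u:np.hypot(*(o[:,:2]-u[:2]).T)-.057,c0,loss='soft_l1',f_scale=.001);print(f.x.round(4),f.fun.round(4))
ang=np.degrees(np.arctan2(*(o[:,:2]-f.x).T[::-1]));print(ang.round(1),(ang%36).round(1))
E
```

```text
[0.5761 0.0521 0.213 ] 0.19745578183141052 []Traceback (most recent call last):
  File "<stdin>", line 18, in <module>
    return func(*args, **kwargs)
    vector_fun = VectorFunction(
        fun_wrapped,
    ...<6 lines>...
        workers=workers
    )
    self._update_fun()
    ~~~~~~~~~~~~~~~~^^
    self.f = self.fun_wrapped(xp_copy(self.x))
             ~~~~~~~~~~~~~~~~^^^^^^^^^^^^^^^^^
    return np.atleast_1d(self.fun(x))
                         ~~~~~~~~^^^
    return self.f(x, *self.args, **self.kwargs)
           ~~~~~~^^^^^^^^^^^^^^^^^^^^^^^^^^^^^^
  File "<stdin>", line 18, in <lambda>
IndexError: too many indices for array: array is 1-dimensional, but 2 were indexed
```

```bash
python3 - <<'E'
from h import *
from scipy.optimize import least_squares
h=np.array([(493,171),(487,204),(516,236),(572,250),(630,243),(668,216),(672,183)],float)
px=np.c_[296+(h[:,0]-390)*90/390,150+h[:,1]*90/390]-.4
z=.2115-.0185+.003
o=ray("side",px,z)[:,:2]
f=least_squares(lambda u:np.hypot(*(o-u).T)-.057,[.58,.05]);print(f.x.round(4),f.fun.round(4))
a=np.degrees(np.arctan2(*(o-f.x).T[::-1]));print((a%36).round(1), "want 7.1")
to(.5792,.0387,.195,43)
E
```

```text
[0.5734 0.0515] [ 0.0001 -0.0001  0.0005 -0.0005  0.0001  0.0001  0.0002]
[7.8 6.4 7.2 7.4 7.1 7.3 5.5] want 7.1
t 15.8333 pos [0.5761 0.0521 0.213 ] yaw 43.0 F [-0.8 -0.2 -1.9] op 31.3 ff 34.998311126983026
xyz [-0.0069  0.012   0.018 ] rot [ 0. -0.  0.]
```

The disc's holes are at phase 7.1°, exactly the tray's, so its yaw is right, and the sideways offset agrees within 1–2 mm. I'll move over the post and lower.

Request:
{"op": "carry_out", "data": {
  "plan": [
    {"rot": [0, 0, 0], "xyz": [-0.004, 0.007, 0.003], "grip": 255},
    {"rot": [0, 0, 0], "xyz": [-0.0073, 0.0125, 0.01], "grip": 255},
    {"rot": [0, 0, 0], "xyz": [-0.0073, 0.0125, 0.02], "grip": 255},
    {"rot": [0, 0, 0], "xyz": [-0.0073, 0.0125, 0.03], "grip": 255},
    {"rot": [0, 0, 0], "xyz": [-0.0073, 0.0125, 0.038], "grip": 255},
    {"rot": [0, 0, 0], "xyz": [-0.0073, 0.0125, 0.04], "grip": 255},
    {"rot": [0, 0, 0], "xyz": [-0.0073, 0.0125, 0.04], "grip": 255}
  ]
}}

```text
clock: 16.42
tool_pos: [0.5784, 0.0384, 0.1717]
eef_rot: [0.93, 0.367, -0.001, -0.0]
contact_force: [0.4, 0.1, -1.6]
opening: 0.349
finger_force: 35.0
```

```bash
python3 - <<'E'
from h import *
to(.579,.038,.163,43)
print(r.get_state()['moment'])
E
```

```text
t 16.4167 pos [0.5784 0.0384 0.1717] yaw 43.1 F [ 0.4  0.1 -1.6] op 30.7 ff 34.99839881729713
xyz [0.0002 0.0007 0.0087] rot [-0.002  0.002  0.001]
[-0.0516514   0.00849691 -0.00720905]
```

Request:
{"op": "carry_out", "data": {
  "plan": [
    {"rot": [0, 0, 0], "xyz": [0, 0.0004, 0.002], "grip": 255},
    {"rot": [0, 0, 0], "xyz": [0, 0.0004, 0.004], "grip": 255},
    {"rot": [0, 0, 0], "xyz": [0, 0.0004, 0.006], "grip": 255},
    {"rot": [0, 0, 0], "xyz": [0, 0.0004, 0.008], "grip": 255},
    {"rot": [0, 0, 0], "xyz": [0, 0.0004, 0.0095], "grip": 255},
    {"rot": [0, 0, 0], "xyz": [0, 0.0004, 0.0095], "grip": 255}
  ]
}}

```text
clock: 16.92
tool_pos: [0.5793, 0.0377, 0.1632]
eef_rot: [0.93, 0.367, -0.0, -0.0]
contact_force: [-0.2, -0.2, -1.1]
opening: 0.36
finger_force: 35.0
```

```bash
python3 - <<'E'
from h import *
to(.579,.038,.163,43)
s=r.get_state();print(s['moment'],R.from_quat(s['eef_rot']).inv().apply(s['contact_force']))
E
```

```text
t 16.9167 pos [0.5793 0.0377 0.1632] yaw 43.0 F [-0.2 -0.2 -1.1] op 31.7 ff 34.99836660175788
xyz [-0.0001 -0.0004  0.0002] rot [-0.  0.  0.]
[-0.0112478  -0.01023625 -0.01950065] [-0.32382437 -0.00391572  1.08069776]
```

Request:
{"op": "carry_out", "data": {
  "plan": [
    {"rot": [0, 0, 0], "xyz": [0, 0, 0.0015], "grip": 255},
    {"rot": [0, 0, 0], "xyz": [0, 0, 0.003], "grip": 255},
    {"rot": [0, 0, 0], "xyz": [0, 0, 0.0045], "grip": 255},
    {"rot": [0, 0, 0], "xyz": [0, 0, 0.006], "grip": 255},
    {"rot": [0, 0, 0], "xyz": [0, 0, 0.0075], "grip": 255},
    {"rot": [0, 0, 0], "xyz": [0, 0, 0.009], "grip": 255},
    {"rot": [0, 0, 0], "xyz": [0, 0, 0.009], "grip": 255}
  ]
}}

```text
clock: 17.5
tool_pos: [0.5793, 0.0377, 0.154]
eef_rot: [0.93, 0.367, -0.0, -0.0]
contact_force: [-0.5, -0.3, -1.3]
opening: 0.353
finger_force: 35.0
```

```bash
python3 - <<'E'
from h import *
to(.579,.038,.1335,43)
s=r.get_state();print(s['moment'],R.from_quat(s['eef_rot']).inv().apply(s['contact_force']))
E
```

```text
t 17.5 pos [0.5793 0.0377 0.154 ] yaw 43.0 F [-0.5 -0.3 -1.3] op 31.1 ff 34.99840802789549
xyz [-0.     -0.0004  0.0205] rot [-0.  0.  0.]
[-0.04294758 -0.013859   -0.0198671 ] [-0.61089882 -0.14701223  1.28458064]
```

Request:
{"op": "carry_out", "data": {
  "plan": [
    {"rot": [0, 0, 0], "xyz": [0, 0, 0.004], "grip": 255},
    {"rot": [0, 0, 0], "xyz": [0, 0, 0.008], "grip": 255},
    {"rot": [0, 0, 0], "xyz": [0, 0, 0.012], "grip": 255},
    {"rot": [0, 0, 0], "xyz": [0, 0, 0.015], "grip": 255},
    {"rot": [0, 0, 0], "xyz": [0, 0, 0.018], "grip": 255},
    {"rot": [0, 0, 0], "xyz": [0, 0, 0.0195], "grip": 255},
    {"rot": [0, 0, 0], "xyz": [0, 0, 0.0205], "grip": 255},
    {"rot": [0, 0, 0], "xyz": [0, 0, 0.0205], "grip": 255}
  ]
}}

```text
clock: 18.17
tool_pos: [0.5795, 0.0378, 0.1337]
eef_rot: [0.93, 0.367, -0.0, 0.0]
contact_force: [0.1, -0.6, -0.8]
opening: 0.356
finger_force: 35.0
```

Request:
{"op": "carry_out", "data": {
  "plan": [
    {"rot": [0, 0, 0], "xyz": [0, 0, 0.0005], "grip": 255},
    {"rot": [0, 0, 0], "xyz": [0, 0, 0.001], "grip": 255},
    {"rot": [0, 0, 0], "xyz": [0, 0, 0.001], "grip": 255}
  ]
}}

```text
clock: 18.42
tool_pos: [0.5797, 0.0378, 0.1334]
eef_rot: [0.93, 0.367, 0.0, 0.0]
contact_force: [-1.4, 0.5, 3.1]
opening: 0.356
finger_force: 35.0
```

Contact at the expected seated height. I'll release and retreat.

Request:
{"op": "carry_out", "data": {
  "plan": [
    {"rot": [0, 0, 0], "xyz": [0, 0, 0], "grip": 110},
    {"rot": [0, 0, 0], "xyz": [0, 0, 0], "grip": 80},
    {"rot": [0, 0, 0], "xyz": [0, 0, 0], "grip": 60},
    {"rot": [0, 0, 0], "xyz": [0, 0, 0], "grip": 40},
    {"rot": [0, 0, 0], "xyz": [0, 0, -0.01], "grip": 40},
    {"rot": [0, 0, 0], "xyz": [0, 0, -0.035], "grip": 40},
    {"rot": [0, 0, 0], "xyz": [0, 0, -0.07], "grip": 0},
    {"rot": [0, 0, 0], "xyz": [0, 0, -0.1], "grip": 0}
  ]
}}

```text
clock: 19.08
tool_pos: [0.5794, 0.0378, 0.2349]
eef_rot: [0.93, 0.367, -0.0, -0.0]
contact_force: [0.5, 0.5, 0.6]
opening: 0.934
finger_force: 0.0
```

Request:
{"op": "carry_out", "data": {
  "plan": [
    {"rot": [0, 0, 0], "xyz": [-0.07, -0.005, -0.03], "grip": 0},
    {"rot": [0, 0, 0], "xyz": [-0.14, -0.01, -0.05], "grip": 0},
    {"rot": [0, 0, 0], "xyz": [-0.2, -0.01, -0.05], "grip": 0},
    {"rot": [0, 0, 0], "xyz": [-0.2, -0.01, -0.05], "grip": 0},
    {"rot": [0, 0, 0], "xyz": [-0.2, -0.01, -0.05], "grip": 0},
    {"rot": [0, 0, 0], "xyz": [-0.2, -0.01, -0.05], "grip": 0},
    {"rot": [0, 0, 0], "xyz": [-0.2, -0.01, -0.05], "grip": 0}
  ]
}}

```text
clock: 19.67
tool_pos: [0.4252, -0.0932, 0.284]
eef_rot: [0.931, 0.365, 0.0, 0.001]
contact_force: [0.9, 1.6, -0.2]
opening: 0.999
finger_force: 0.0
```

```bash
python3 - <<'E'
from h import *
to(.579,.038,.3,43)
S=np.mean([r.snapshot("side").astype(float) for _ in range(4)],0)
c=(350,230);a=S[c[1]-60:c[1]+60,c[0]-80:c[0]+80,::-1]*1.5
cv2.imwrite("pics/g5.png",cv2.resize(np.clip(a,0,255).astype(np.uint8),(800,600),interpolation=cv2.INTER_CUBIC))
E
```

```text
t 19.6667 pos [ 0.4252 -0.0932  0.284 ] yaw 42.8 F [ 0.9  1.6 -0.2] op 88.0 ff 0.0
xyz [ 0.2019  0.0081 -0.016 ] rot [ 0.002  0.    -0.004]
```

View pics/g5.png

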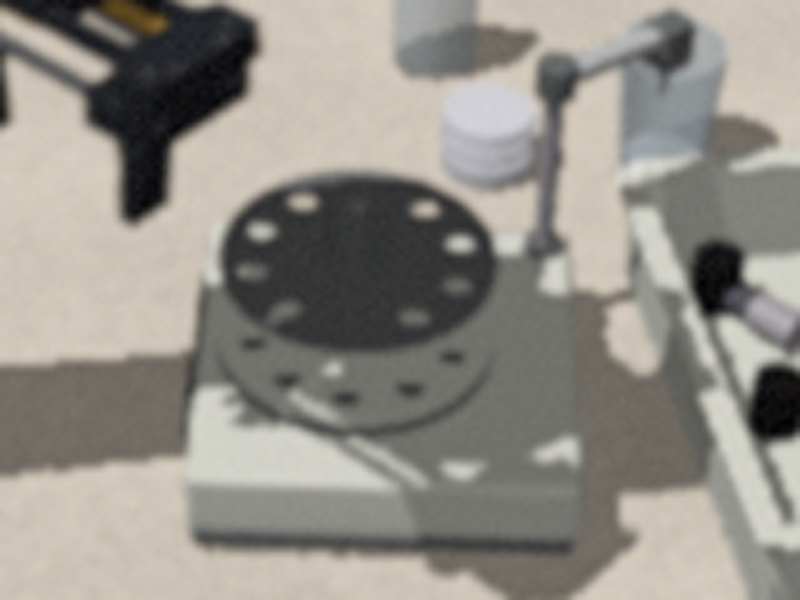

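The disc lies level above the tray, its ellipse about (222–496, 172–350) in the crop. The petri dishes, column and bottles stand undisturbed, and the gripper is clear. Handing in.

```bash
python3 -c "
from plant import r
print(r.finish_job())"
```

```text
the job is handed in; nothing more can be done
None
```

The job is handed in at about 20 s on the robot's clock: the tall spacer is seated on the tray, the disc lies flat on it with its hub up, both turned to the spindle's flat, and none of the other labware was moved.

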